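# Lower the ratchet hold-down arm onto the bottle

### The job

Secure the dropper bottle that stands in the hold-down stand: press the tab of the ratchet pawl down with the fingertips until its nose is free of the toothed wheel, then push the arm down by its paddle, past the teeth, until its pad rests on the bottle's cap. Only press and push: do not raise the arm, and do not lift the bottle out of its nest or move any of the other things.

Things in the scene. Friction and masses are not known exactly. Their poses are not given: they have to be found in the camera images.
- stand: fixed hold-down stand: grey base plate 84x245 mm, 12 mm thick, screwed to the table; it carries a toothed ratchet wheel (103 mm across the teeth) between two posts, the hold-down arm, the pawl and a nest for a bottle. Origin: underside of the base, straight below the wheel's axis. Its +y axis points the way the arm reaches (away from the pawl's tab), z up; wheel axis and pawl axis run along its x. Parts lie in its x = 0 plane
- wheel_axis (a point): the axis of the wheel and of the hold-down arm, 100 mm above the table; axes as the stand's
- hold_arm (a joint): angle of the hold-down arm: 0 = raised 1.0 rad (57 degrees) above level, grows as it is pushed down, 1.0 = level, with its pad on the bottle's cap. It stands between 0 and 0.10 at first. While the pawl is engaged the wheel's next tooth stops it at about 0.12; with the pawl free it turns against stiff friction (about 3 N at the paddle) and stays where it is left
- paddle_top (a point): middle of the upper face of the black paddle at the arm's end, 157 mm from the arm's axis; the paddle is 56 mm wide (along x), 52 mm long along the arm and 12 mm thick. Its axes turn with the arm: they are the stand's when the arm joint reads 0. The upper face lies 6 mm above the line from the arm's axis
- pad_face (a point): middle of the lower face of the round rubber pad (28 mm) under the arm, 85 mm from the arm's axis; level with the cap's top, 87 mm above the table, when the arm is level
- pawl (a joint): angle of the steel pawl: 0 = engaged, its hooked nose down between the teeth on top of the wheel; grows as its tab is pressed down; 0.34 = its stop. From about 0.2 the nose is clear of the teeth. No spring: friction (about 2 N at the tab) keeps it where it is left
- pawl_tab (a point): middle of the upper face of the pawl's thumb tab, a steel plate 30x26 mm, 6 mm thick, with three ribs, on the side of the stand away from the arm. It stands 158 mm above the table and 110 mm from the wheel's axis when engaged; the pawl's axis lies 55 mm from it toward the wheel and 143 mm above the table; pressed to its stop the tab is about 19 mm lower
- bottle: brown dropper bottle with black cap, 33 mm wide, 75 mm high, standing loose in the 14 mm high ring-shaped nest on the stand, 85 mm from the wheel's axis under the arm; origin at the centre of its underside, 12 mm above the table
- flask: conical glass flask with pink content, 69 mm wide, 108 mm high, on the table beside the stand; origin at the centre of its underside; a bystander
- amber_bottle: brown bottle with black cap, 40 mm wide, 82 mm high, on the table beside the stand; origin at the centre of its underside; a bystander
- white_bottle: white plastic bottle, 49 mm wide, 100 mm high, on the table beside the stand; origin at the centre of its underside; a bystander
- carton: small printed carton, 48x60x32 mm, in front of the stand; origin at the centre of its underside; a bystander
- marker: marker pen lying on the table in front of the stand, 17x138x17 mm, long along its own y; origin at the centre of its underside; a bystander

How it is judged:
By the outcome, as a careful person would: the job done as asked, in the order asked, and still so for the second after the job is handed in, with the robot touching nothing.
It also fails if it takes over 45 s, if anything falls off the work surface, if the arm or the gripper's body presses on something with over 40 N, if the wrist force passes 120 N, or if a joint passes its speed limit or range.

### The arm

A 7-joint arm with a two-finger parallel gripper is mounted at the origin on a cart in front of the work surface, level with it; the furniture and walls round the work are solid. World frame = base frame: x ahead of the robot, y to its left, z up, the work surface at z = 0. Lengths are in m, angles in rad, forces in N, time in s.
With the tool pointing down it reaches from about 0.425 to 0.925 m from the base axis. Payload 6.8 kg.
Tool frame: the origin (TCP) lies at the very end of the fingers, on their centre line; the grasp point (between the pads) lies 19 mm behind it; z points along the fingers, y is the line along which they close (so a half turn about z gives the same grasp; the last joint's range is limited). The gripper opens to 85 mm and grips with 20 to 120 N. Pads are 22 mm wide; open, the fingers measure 114 mm over their backs; the gripper's body (76 mm by 85 mm) begins 54 mm behind the grasp point. The pads swing forward as they close: fully open they stand 13 mm farther back than shut.
Start: joints at [1.231, 0.477, 0.022, 1.555, -0.011, 1.109, -0.083], TCP at [0.155, -0.657, 0.2] pointing down, gripper open.
Joint ranges: [-2.96, 2.96], [-0.34, 2.1], [-1.41, 1.46], [0.24, 2.44], [-1.37, 4.51], [0.17, 1.92], [-2.96, 2.96]. Speed limits (rad/s): [2.39, 2.39, 3.14, 3.14, 3.14, 3.14, 3.14].

### API

Orientations are given as a rotation vector (axis times angle).
In Python, from bench import get_obs, viewer, r gives the robot as it stands. The module is installed in compiled form; this text tells all that it offers.
- The arm moves only by the tool play_rows, never from a script. Its argument "commands" is a list that holds one entry, the list of rows, each a list of 5 numbers: the gripper's target within -1 to 1 (shut at 1, half-way at 0, fully open at -1), then the shift along the tool's x, y, z scaled (see below), then the turn about the tool's z scaled (see below). A call has 1 to 12 rows; each row is the pose to reach, as a shift and turn from the pose commanded when the call began, along the tool's axes at that moment; what a row does not reach only later rows make up. The controller multiplies each number of a shift by 0.2 m and each number of a turn by pi/2 rad. A row lasts 1/12 s, in which the tool goes at most 41.7 mm and 7.16 degrees, less where a joint would pass 70% of its speed; a pose out of reach is approached as far as the arm can. A call with a number of a shift or a turn outside -1 to 1 is refused whole. A call with a gripper value outside its range is refused whole. The fingers move at their own pace and stop on an object; "grip_force" is the grip in N (left out, the last holds). Time passes only in rows, so rows that repeat a pose let the fingers close. It gives the time, the measured TCP pose, the force, the opening and the grip force at its end, in the units of the state.
- get_obs(): the state, without advancing time (a new reading comes with each control period).
- viewer.grab_frame(name): name is "scene" or "top" or "wrist"; returns a dict with "pixels" (384x512x3 uint8, red, green, blue), "fovy" (degrees; the focal length in pixels is half the picture's height over the tangent of half this angle, whatever the lens; pixels are square), "cx", "cy" (the principal point, pixels), "world_to_cam" (4x4, takes a point from world to camera coordinates); the wrist camera has in their place "hand_eye" (4x4, takes a point from camera to tool coordinates, whose origin is the TCP and whose axes are the flange's). Camera axes: x right, y up, looking along -z (the intrinsics and any distortion apply to the point x, -y, -z); pixel columns grow to the right and rows downward; lengths in m; the calibration is good to about 2 mm. A picture is of the moment at which its call begins: read the wrist's pose just before it. There is no depth.
- r.hand_in(): hands the job in; it is judged then, once.
Trained networks look in a picture, given as the dict that the camera call returned (one of the last four; its "shot" number tells which), for a name from the list of things; names that differ only in an ending like _2 or _b are one class to them, and where a whole thing is asked for, a point or a joint stands for the part that bears it (a point fixed in the world has none). Each returns a list of dicts, best first, with "score" (0 to 1); they miss things now and then, are a little off and sometimes report something else, mostly with a low value. They report only what shows in the picture. A call takes as long as a camera call.
- viewer.trace(picture, thing): "pixels" (384x512 bool, what is visible of it) and "rect" ([left, top, right, bottom] in pixels, round what is visible of it).
The state is a dict: "clock": time; "joints": joint angles; "qvel": joint speeds; "tau": joint torques, N m; "tcp_pos": TCP position; "orientation": TCP orientation; "contact_force": force on the tool from outside, world axes, zero at the start; "moment": the same for the moment, N m; "grip_width": finger opening in m; "gripper_force": force on a finger pad.
Only numpy, scipy, OpenCV 4.12 (cv2) and the standard library are available. Lean on these libraries where they do the work, as an engineer would, in place of code of your own. Each camera call takes 0.05 s, during which the arm holds its last target. There are 200 camera calls.

## Working session

There is one attempt and no reset: what is moved stays moved. The work goes in short steps, Python scripts to look and compute and a tool call to move; the robot and the scene stay as the last step left them, time stands still between calls to the robot, and variables do not carry over. Pictures are saved under pics/ and viewed, at most 10 in all, crops included, and the job is handed in when it is done.

Besides the shell and the picture viewer there is one more tool, called after ">>>" by a JSON object that holds its "method" and its "body". play_rows: Moves the arm, as the interface text tells. Shifts and turns lie within -1 to 1; 1 stands for 0.2 m of shift or pi/2 rad of turn. Its arguments: {"type":"object","properties":{"commands":{"type":"array","items":{"type":"array","items":{"type":"array","items":{"type":"number","minimum":-1,"maximum":1}}}},"grip_force":{"type":"number"}},"required":["commands"]}

```bash
mkdir -p pics
cat > h.py <<'E'
import numpy as np, cv2
from bench import get_obs, viewer, r
def K(f):
    F=192/np.tan(np.radians(f["fovy"])/2); return F,f["cx"],f["cy"]
def proj(f,P):
    F,cx,cy=K(f); p=f["world_to_cam"]@np.r_[P,1]; return np.array([cx+F*p[0]/-p[2], cy-F*p[1]/-p[2]])
def ray(f,u,v):
    F,cx,cy=K(f); T=np.linalg.inv(f["world_to_cam"]); d=T[:3,:3]@np.array([(u-cx)/F,-(v-cy)/F,-1]); return T[:3,3],d
def atz(f,u,v,z):
    o,d=ray(f,u,v); return o+d*(z-o[2])/d[2]
def save(f,n): cv2.imwrite(n,f["pixels"][:,:,::-1])
E
python3 - <<'E'
from h import *
np.set_printoptions(precision=3,suppress=True)
o=get_obs(); print(o)
fs={n:viewer.grab_frame(n) for n in("scene","top")}
for n,f in fs.items():
    print(n,{k:v for k,v in f.items() if k!="pixels"})
    for t in["stand","pawl_tab","paddle_top","bottle","flask","amber_bottle","white_bottle","carton","marker"]:
        l=viewer.trace(f,t)
        for d in l[:2]:
            ys,xs=np.nonzero(d["pixels"]); print(n,t,round(d["score"],2),d["rect"],xs.mean().round(1),ys.mean().round(1),len(xs))
save({"pixels":np.hstack([cv2.resize(fs[n]["pixels"],(400,300)) for n in fs])},"pics/a0.png")
for n in fs: save(fs[n],f"pics/{n}.png")
E
```

```text
{'clock': 0.0, 'joints': array([ 1.231,  0.478,  0.022,  1.556, -0.011,  1.109, -0.083]), 'qvel': array([ 0.001,  0.001,  0.   , -0.001,  0.002,  0.001,  0.001]), 'tau': array([  0.   , -59.646,   1.608, -28.12 ,   0.012,   0.01 ,  -0.   ]), 'tcp_pos': array([ 0.155, -0.656,  0.199]), 'orientation': array([-3.119, -0.363,  0.001]), 'contact_force': array([1.348, 1.017, 0.502]), 'moment': array([-0.01 ,  0.02 , -0.041]), 'gripper_force': 0.0, 'grip_width': 0.08514085402910807}
scene {'fovy': 46.53835190409883, 'cx': 252.6761184223497, 'cy': 186.5101760805224, 'world_to_cam': array([[-0.846, -0.533,  0.02 ,  0.573],
       [ 0.24 , -0.348,  0.906, -0.242],
       [-0.476,  0.771,  0.423, -0.849],
       [ 0.   ,  0.   ,  0.   ,  1.   ]]), 'shot': 1}
scene stand 0.71 [231.7, 179.4, 296.6, 303.2] 267.7 243.8 3892
scene stand 0.18 [241.9, 179.3, 278.2, 252.2] 263.5 210.3 1203
scene pawl_tab 0.53 [270.1, 179.6, 290.9, 207.5] 279.9 191.0 182
scene paddle_top 0.92 [240.5, 183.6, 280.9, 248.4] 263.0 210.3 1191
scene bottle 0.71 [249.5, 255.5, 265.2, 285.6] 256.8 271.2 504
scene flask 0.71 [29
[... 718 characters left out ...]
4, -0.973],
       [ 0.   ,  0.   ,  0.   ,  1.   ]]), 'shot': 2}
top stand 0.97 [180.7, 177.8, 299.4, 236.7] 240.3 204.4 4046
top pawl_tab 0.6 [241.6, 180.2, 301.6, 203.3] 276.1 190.8 561
top pawl_tab 0.58 [179.9, 192.5, 261.3, 226.8] 207.7 207.2 1133
top paddle_top 0.86 [177.8, 193.3, 262.4, 224.7] 208.2 207.6 1253
top flask 0.9 [224.1, 140.2, 251.3, 173.7] 236.9 156.5 586
top amber_bottle 0.67 [182.3, 161.1, 205.9, 179.5] 193.9 169.7 326
top white_bottle 0.76 [256.3, 144.0, 281.2, 166.9] 270.0 154.3 409
top white_bottle 0.22 [183.0, 162.3, 204.4, 178.9] 193.7 169.9 300
top carton 0.81 [212.5, 232.3, 242.0, 260.8] 227.4 247.2 480
top marker 0.68 [247.1, 216.3, 301.6, 237.0] 273.5 226.2 405
```

View pics/scene.png

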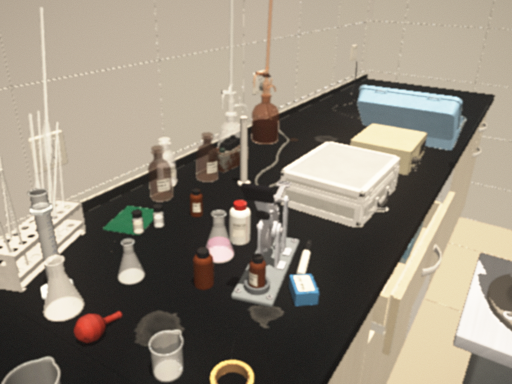

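View pics/top.png

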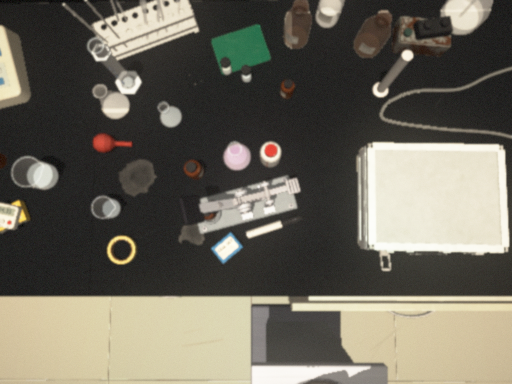

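Run:
```python
from h import *
a=cv2.imread("pics/top.png")[165:265,165:315]; b=cv2.imread("pics/scene.png")[170:320,200:340]
cv2.imwrite("pics/crop.png",np.hstack([cv2.resize(a,(450,300),interpolation=cv2.INTER_CUBIC),cv2.resize(b,(280,300),interpolation=cv2.INTER_CUBIC)]))
f=viewer.grab_frame("top")
# stand base corners from the mask
d=viewer.trace(f,"stand")[0]["pixels"].astype(np.uint8)
print(cv2.minAreaRect(cv2.findNonZero(d)))
for t,(u,v),z in[("tab",(293,185),.158),("base corner",(200,230),.012),("base corner",(298,207),.012),("carton",(227,247),.016),("flask",(237,156),.05),("white",(270,154),.1),("amber",(193.5,169.5),.08),("marker",(265,229),.017)]:
    print(t,atz(f,u,v,z).round(3))
```

```text
((241.17626953125, 205.27247619628906), (40.425743103027344, 120.99009704589844), 78.57881164550781)
tab [0.559 0.065 0.158]
base corner [0.467 0.279 0.012]
base corner [0.521 0.042 0.012]
carton [0.426 0.213 0.016]
flask [0.64  0.188 0.05 ]
white [0.635 0.111 0.1  ]
amber [0.604 0.285 0.08 ]
marker [0.469 0.122 0.017]
```

View pics/crop.png

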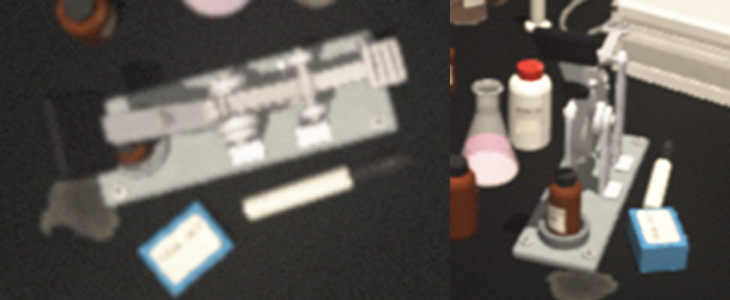

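```bash
cat >> h.py <<'E'
from scipy.spatial.transform import Rotation as R
def wristframe(o,f):
    T=np.eye(4); T[:3,:3]=R.from_rotvec(o["orientation"]).as_matrix(); T[:3,3]=o["tcp_pos"]
    f["world_to_cam"]=np.linalg.inv(T@f["hand_eye"]); return f
def shift(tgt):
    o=get_obs(); return (R.from_rotvec(o["orientation"]).as_matrix().T@(np.array(tgt)-o["tcp_pos"])/.2).round(3)
E
python3 - <<'E'
from h import *
f=viewer.grab_frame("top")
c=lambda x,y:(165+x/3,165+y/3)
P={}
for n,(x,y),z in[("tab",(385,63),.158),("nest",(140,155),.026),("BL",(105,205),.012),("BR",(395,130),.012),("TR",(365,32),.012)]:
    P[n]=atz(f,*c(x,y),z); print(n,P[n].round(4))
d=lambda a,b:(np.degrees(np.arctan2(*(P[b]-P[a])[[1,0]])).round(1),np.linalg.norm((P[b]-P[a])[:2]).round(4))
print("BR-BL",d("BR","BL"),"TR-BR",d("TR","BR"),"tab-nest",d("tab","nest"))
o=get_obs();Rm=R.from_rotvec(o["orientation"]).as_matrix();print(Rm.round(3))
print("above tab",shift([P["tab"][0],P["tab"][1],.32]))
w=viewer.grab_frame("wrist"); print(w["hand_eye"].round(3),w["fovy"])
E
```

```text
tab [0.5565 0.0639 0.158 ]
nest [0.4981 0.2492 0.026 ]
BL [0.4587 0.2786 0.012 ]
BR [0.5182 0.0453 0.012 ]
TR [0.5979 0.0686 0.012 ]
BR-BL (np.float64(104.3), np.float64(0.2407)) TR-BR (np.float64(-163.7), np.float64(0.083)) tab-nest (np.float64(107.5), np.float64(0.1942))
[[ 0.973  0.23  -0.   ]
 [ 0.23  -0.973  0.   ]
 [-0.    -0.    -1.   ]]
above tab [ 2.781 -3.047 -0.6  ]
[[-0.001  0.959  0.284  0.072]
 [ 1.     0.001 -0.001 -0.001]
 [-0.001  0.284 -0.959 -0.174]
 [ 0.     0.     0.     1.   ]] 62.69539543042584
```

>>> {"method": "play_rows", "body": {"commands": [[[1,0.1,-0.15,-0.2,0],[1,0.25,-0.3,-0.35,0],[1,0.4,-0.45,-0.5,0],[1,0.55,-0.6,-0.6,0],[1,0.7,-0.76,-0.6,0],[1,0.7,-0.76,-0.6,0]]]}}

```text
clock: 1.7
tcp_pos: [0.2578, -0.4753, 0.3218]
orientation: [3.118, 0.364, 0.002]
contact_force: [1.6, 0.2, 0.4]
grip_width: 0.012
gripper_force: 0.0
```

>>> {"method": "play_rows", "body": {"commands": [[[1,0.14,-0.15,0,0],[1,0.28,-0.3,0,0],[1,0.42,-0.45,0,0],[1,0.56,-0.6,0,0],[1,0.7,-0.76,0,0],[1,0.7,-0.76,0,0]]]}}

```text
clock: 2.2
tcp_pos: [0.3621, -0.2891, 0.3207]
orientation: [-3.117, -0.381, -0.004]
contact_force: [-0.0, 0.7, 0.1]
grip_width: 0.0003
gripper_force: 0.0
```

>>> {"method": "play_rows", "body": {"commands": [[[1,0.14,-0.15,0,0],[1,0.28,-0.3,0,0],[1,0.42,-0.45,0,0],[1,0.56,-0.6,0,0],[1,0.7,-0.76,0,0],[1,0.7,-0.76,0,0]]]}}

```text
clock: 2.7
tcp_pos: [0.4623, -0.1083, 0.3206]
orientation: [-3.116, -0.381, -0.005]
contact_force: [0.7, 0.7, 1.1]
grip_width: -0.0001
gripper_force: 0.0
```

>>> {"method": "play_rows", "body": {"commands": [[[1,0.14,-0.14,0,0],[1,0.28,-0.28,0,0],[1,0.42,-0.42,0,0],[1,0.56,-0.55,0,0],[1,0.68,-0.68,0,0],[1,0.68,-0.68,0,0],[1,0.68,-0.68,0,0]]]}}

```text
clock: 3.28
tcp_pos: [0.5605, 0.0489, 0.3196]
orientation: [-3.119, -0.37, 0.001]
contact_force: [0.0, -0.8, 0.4]
grip_width: 0.0002
gripper_force: 0.0
```

Run:
```python
from h import *
o=get_obs(); f=wristframe(o,viewer.grab_frame("wrist")); print(o["clock"],o["tcp_pos"],o["orientation"],o["grip_width"],o["contact_force"],o["joints"].round(2))
tr=viewer.trace(f,"pawl_tab")
for d in tr: 
    ys,xs=np.nonzero(d["pixels"]);print("pawl",d["score"],d["rect"],xs.mean(),ys.mean())
for p in [(.5565,.0639,.158)]: print(proj(f,p))
save(f,"pics/w1.png")
```

```text
3.2833 [0.56049832 0.0488744  0.31964446] [-3.11861845e+00 -3.69735009e-01  8.22632596e-04] 0.00015307304537898187 [ 0.03531607 -0.80936996  0.40153655] [ 0.28  0.25 -0.58  1.64  0.14  1.29 -1.66]
pawl 0.88 [136.0, 148.3, 253.4, 175.2] 203.96875 162.37388392857142
[244.75544883 163.34955965]
```

View pics/w1.png

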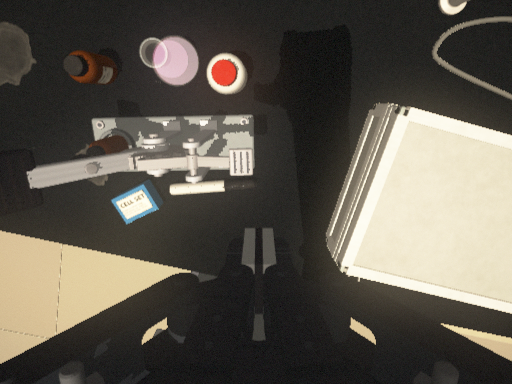

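Run:
```python
from h import *
np.set_printoptions(precision=4,suppress=True)
o=get_obs(); f=wristframe(o,viewer.grab_frame("wrist"))
tab=atz(f,241.3,162,.158); print("tab",tab)
c=[atz(f,u,v,.012) for u,v in((253.5,116),(92.5,118),(254,176))]; print(c)
a=c[1]-c[0]; print(np.degrees(np.arctan2(a[1],a[0])),np.linalg.norm(a))
for ang in(104.5,105.5,106.5):
    sy=np.array([np.cos(np.radians(ang)),np.sin(np.radians(ang)),0]); ax=tab+.11*sy; ax[2]=.1
    for n,y,z in(("bottlecap",.085,-.013),("pawl axis",-.055,.043)): print(ang,n,proj(f,ax+sy*y+[0,0,z]).round(1))
    for q in(0,.1):
        A=1-q
        print(q,[proj(f,ax+sy*(r_*np.cos(A)-.006*np.sin(A))+[0,0,r_*np.sin(A)+.006*np.cos(A)]).round(1) for r_ in(.131,.157,.183)])
print(shift([*tab[:2],.175]))
g=f["pixels"][130:230,0:100].astype(float); g=np.clip(g*4,0,255).astype(np.uint8)
save({"pixels":cv2.resize(g,(600,600),interpolation=cv2.INTER_CUBIC)},"pics/w2.png")
```

```text
tab [0.5567 0.0643 0.158 ]
[array([0.5972, 0.062 , 0.012 ]), array([0.5395, 0.2958, 0.012 ]), array([0.5072, 0.0405, 0.012 ])]
103.88250723452225 0.24082345443959402
104.5 bottlecap [ 94.6 154. ]
104.5 pawl axis [193.4 160.3]
0 [array([ 47.2, 178.9]), array([ 14.4, 186. ]), array([-24. , 194.2])]
0.1 [array([ 40.4, 177.2]), array([  6.8, 183.6]), array([-31.8, 190.8])]
105.5 bottlecap [ 95.1 156.6]
105.5 pawl axis [193.5 161.2]
0 [array([ 48. , 182.2]), array([ 15.4, 189.7]), array([-22.7, 198.5])]
0.1 [array([ 41.2, 180.6]), array([  7.9, 187.4]), array([-30.5, 195.3])]
106.5 bottlecap [ 95.6 159.2]
106.5 pawl axis [193.6 162. ]
0 [array([ 48.8, 185.3]), array([ 16.4, 193.4]), array([-21.3, 202.8])]
0.1 [array([ 42.1, 183.9]), array([  9. , 191.2]), array([-29. , 199.7])]
[ 0.007 -0.098  0.724]
```

View pics/w2.png

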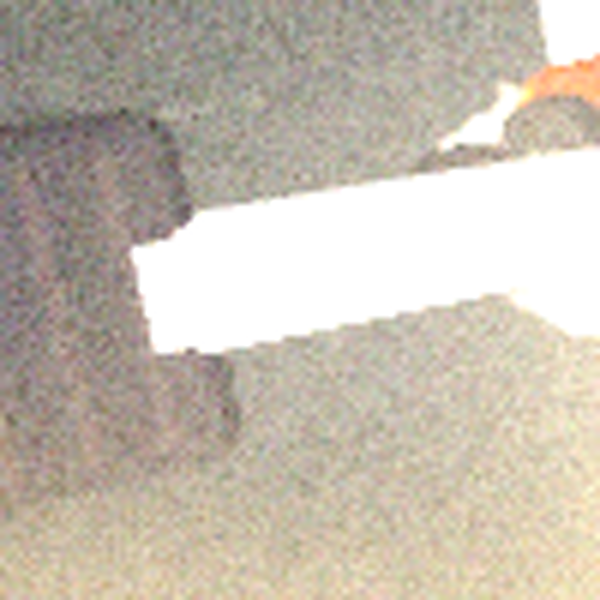

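>>> {"method": "play_rows", "body": {"commands": [[[1,0.007,-0.078,0.2,0],[1,0.007,-0.078,0.4,0],[1,0.007,-0.078,0.6,0],[1,0.007,-0.078,0.72,0],[1,0.007,-0.078,0.77,0],[1,0.007,-0.078,0.81,0],[1,0.007,-0.078,0.83,0],[1,0.007,-0.078,0.85,0],[1,0.007,-0.078,0.85,0],[1,0.007,-0.078,0.85,0]]]}}

```text
clock: 4.27
tcp_pos: [0.5589, 0.0625, 0.1512]
orientation: [3.12, 0.363, 0.003]
contact_force: [0.5, 0.4, -0.3]
grip_width: -0.0001
gripper_force: 0.0
```

>>> {"method": "play_rows", "body": {"commands": [[[1,0,0,0.01,0],[1,0,0,0.02,0],[1,0,0,0.025,0],[1,0,0,0.025,0]]]}}

```text
clock: 4.6
tcp_pos: [0.5579, 0.0624, 0.1449]
orientation: [3.12, 0.363, -0.0]
contact_force: [-0.2, -0.8, 0.6]
grip_width: 0.0
gripper_force: 0.0
```

>>> {"method": "play_rows", "body": {"commands": [[[1,0,0,0.01,0],[1,0,0,0.015,0],[1,0,0,0.015,0]]]}}

```text
clock: 4.85
tcp_pos: [0.5578, 0.0624, 0.1417]
orientation: [3.12, 0.363, -0.001]
contact_force: [-0.0, 0.3, -0.5]
grip_width: -0.0002
gripper_force: 0.0
```

Run:
```python
from h import *
s=viewer.grab_frame("scene"); o=get_obs(); w=viewer.grab_frame("wrist")
save({"pixels":np.hstack([cv2.resize(s["pixels"][165:265,220:320],(400,400),interpolation=cv2.INTER_CUBIC),cv2.resize(w["pixels"][60:260,100:300],(400,400),interpolation=cv2.INTER_CUBIC)])},"pics/p1.png")
print(o["contact_force"],o["tcp_pos"])
```

```text
[ 0.44261724 -0.57302035 -0.16155022] [0.55786845 0.06239612 0.14180189]
```

View pics/p1.png

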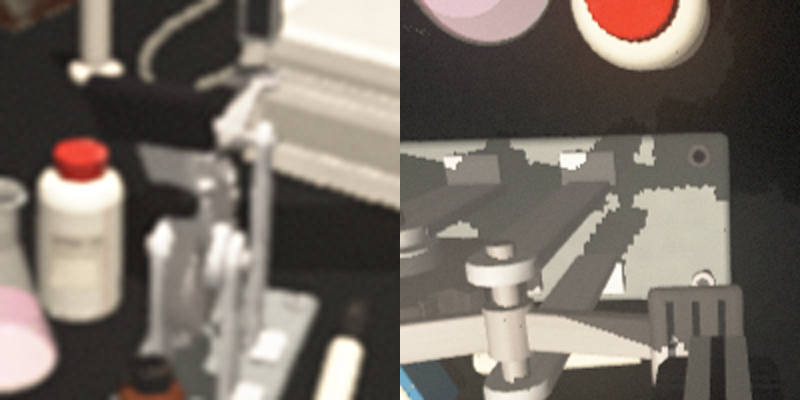

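>>> {"method": "play_rows", "body": {"commands": [[[1,0,0,0.008,0],[1,0,0,0.014,0],[1,0,0,0.014,0]]]}}

```text
clock: 5.2
tcp_pos: [0.5578, 0.0624, 0.1389]
orientation: [3.12, 0.363, -0.001]
contact_force: [0.7, 0.1, 0.2]
grip_width: -0.0002
gripper_force: 0.0
```

>>> {"method": "play_rows", "body": {"commands": [[[1,0,0,0.006,0],[1,0,0,0.012,0]]]}}

```text
clock: 5.37
tcp_pos: [0.5581, 0.0625, 0.1368]
orientation: [3.12, 0.363, 0.0]
contact_force: [-0.4, 0.1, -0.3]
grip_width: 0.0002
gripper_force: 0.0
```

Run:
```python
from h import *
o=get_obs(); f=wristframe(o,viewer.grab_frame("wrist"))
print(o["contact_force"],o["moment"],o["tcp_pos"],proj(f,o["tcp_pos"]),f["hand_eye"])
for d in viewer.trace(f,"pawl_tab")[:2]: print(d["score"],d["rect"])
for z in(.158,.139): print(z,proj(f,[.5567,.0643,z]))
sy=np.array([np.cos(1.82),np.sin(1.82),0])
for th in(0,.34):
  print(th,[proj(f,np.array([.5567,.0643,0])+sy*(.055-(a*np.cos(th)+.015*np.sin(th)))+np.array([np.cos(1.82-np.pi/2),np.sin(1.82-np.pi/2),0])*x+[0,0,.143+.015*np.cos(th)-a*np.sin(th)]).round(0) for a in(.042,.068) for x in(-.015,.015)])
save({"pixels":cv2.resize(f["pixels"][160:340,180:340],(640,600),interpolation=cv2.INTER_CUBIC)},"pics/p2.png")
```

```text
[-0.40405284  0.06150329 -0.29717158] [-0.00510735  0.07475961 -0.05218015] [0.55806817 0.0624528  0.13677308] [259.55910125 220.50301505] [[-6.36941540e-04  9.58735418e-01  2.84299125e-01  7.23318828e-02]
 [ 9.99999407e-01  8.61771285e-04 -6.65740672e-04 -8.20574242e-04]
 [-8.83269984e-04  2.84298533e-01 -9.58735398e-01 -1.73999517e-01]
 [ 0.00000000e+00  0.00000000e+00  0.00000000e+00  1.00000000e+00]]
0.9 [30.7, 206.9, 273.8, 255.7]
0.158 [255.76161914 237.52565332]
0.139 [255.98699498 223.39775409]
0 [array([232., 263.]), array([230., 211.]), array([280., 262.]), array([280., 211.])]
0.34 [array([239., 250.]), array([237., 202.]), array([279., 243.]), array([279., 196.])]
```

View pics/p2.png

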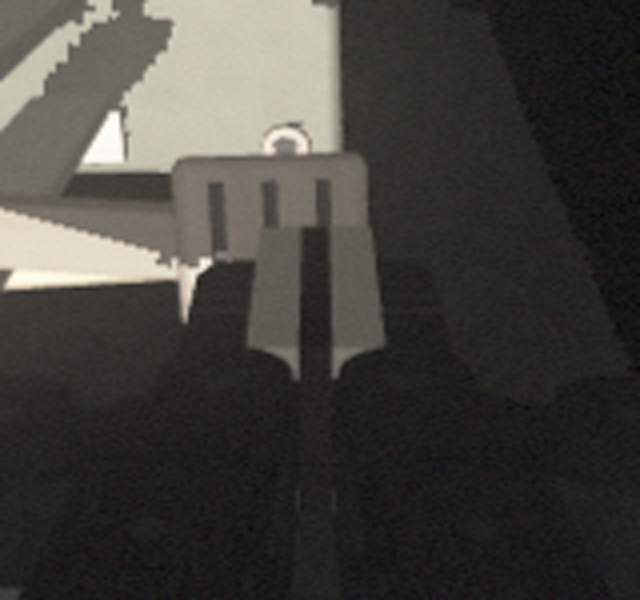

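Run:
```python
from h import *
o=get_obs(); f=wristframe(o,viewer.grab_frame("wrist"))
M=R.from_rotvec(o["orientation"]).as_matrix()
for x in(-.011,-.004,0,.004,.011):
  print(x,[proj(f,o["tcp_pos"]+M@[x,0,z]).round(0) for z in(0,-.01,-.02,-.03,-.05)])
print(f["fovy"],f["cx"],f["cy"],f.keys())
s=viewer.grab_frame("scene"); print(proj(s,o["tcp_pos"]),proj(s,[.5567,.0643,.158]),proj(s,[.5567,.0643,.139]))
t=viewer.grab_frame("top"); print(proj(t,o["tcp_pos"]),proj(t,[.5567,.0643,.158]))
a=cv2.resize(s["pixels"][160:260,230:330],(400,400),interpolation=cv2.INTER_CUBIC)
b=cv2.resize(t["pixels"][150:250,240:340],(400,400),interpolation=cv2.INTER_CUBIC)
save({"pixels":np.hstack([a,b])},"pics/p3.png")
```

```text
-0.011 [array([260., 237.]), array([260., 245.]), array([260., 253.]), array([260., 263.]), array([260., 286.])]
-0.004 [array([260., 227.]), array([260., 234.]), array([260., 242.]), array([260., 251.]), array([260., 272.])]
0 [array([260., 221.]), array([260., 227.]), array([260., 235.]), array([260., 244.]), array([260., 264.])]
0.004 [array([260., 214.]), array([260., 221.]), array([260., 228.]), array([260., 236.]), array([260., 256.])]
0.011 [array([260., 203.]), array([260., 209.]), array([260., 216.]), array([260., 223.]), array([260., 242.])]
62.69539543042584 258.35985781286274 187.0657543836391 dict_keys(['pixels', 'fovy', 'cx', 'cy', 'hand_eye', 'shot', 'world_to_cam'])
[284.01005417 189.12207442] [284.52055778 180.88225496] [284.10021606 188.56927191]
[293.30069641 186.46065028] [293.15580685 185.89871856]
```

View pics/p3.png

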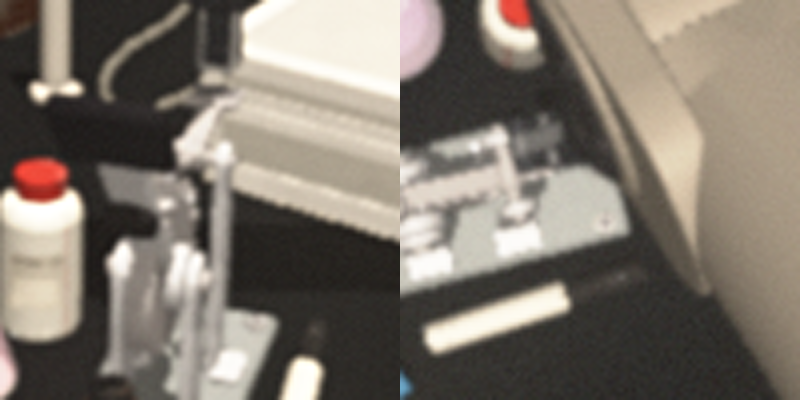

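>>> {"method": "play_rows", "body": {"commands": [[[1,0,0,-0.1,0],[1,0,0,-0.25,0],[1,0,0,-0.4,0],[1,0,0,-0.5,0],[1,0,0,-0.5,0]]]}}

```text
clock: 6.03
tcp_pos: [0.5607, 0.0634, 0.2418]
orientation: [-3.12, -0.363, -0.013]
contact_force: [1.0, -0.2, 0.5]
grip_width: 0.0003
gripper_force: 0.0
```

Run:
```python
from h import *
o=get_obs(); f=wristframe(o,viewer.grab_frame("wrist"))
print(o["clock"],o["tcp_pos"],o["contact_force"])
sy=np.array([np.cos(1.82),np.sin(1.82),0]);sx=np.array([sy[1],-sy[0],0])
for th in(0,.15,.34):
  print(th,[proj(f,np.array([.5567,.0643,0])+sy*(.055-(a*np.cos(th)+.015*np.sin(th)))+sx*x+[0,0,.143+.015*np.cos(th)-a*np.sin(th)]).round(1) for a in(.042,.068) for x in(-.015,.015)])
save({"pixels":cv2.resize(f["pixels"][100:250,140:300],(640,600),interpolation=cv2.INTER_CUBIC)},"pics/p4.png")
```

```text
6.0333 [0.56072365 0.06340661 0.24178986] [ 0.99590793 -0.16546696  0.54319243]
0 [array([242.3, 204.3]), array([241.1, 170.5]), array([272.3, 203.8]), array([272., 170.])]
0.15 [array([244.6, 201.9]), array([243.5, 168.8]), array([273.4, 200. ]), array([273.2, 167.3])]
0.34 [array([245.9, 198.9]), array([244.9, 166.7]), array([272.3, 195.5]), array([272.1, 164.1])]
```

View pics/p4.png

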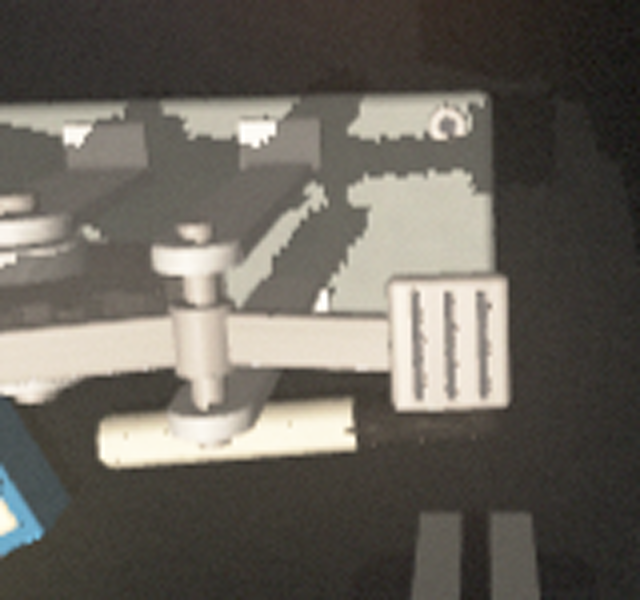

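Run:
```python
from h import *
s=viewer.grab_frame("scene"); o=get_obs(); print(o["tcp_pos"],o["orientation"],o["joints"].round(3))
a=cv2.imread("pics/scene.png")[:,:,::-1].astype(int); d=(np.abs(a-s["pixels"].astype(int)).max(2)>40)
M=R.from_rotvec(o["orientation"]).as_matrix()
for z in(0,-.01,-.02,-.03,-.04,-.06): print(z,proj(s,o["tcp_pos"]+M@[0,0,z]).round(1))
for v in range(100,200,2): print(v,"".join("#" if x else "." for x in d[v,262:312]))
w=wristframe(o,viewer.grab_frame("wrist")); 
print([atz(w,u,v,.158).round(4) for u,v in((252.3,185.2),)], viewer.trace(w,"pawl_tab")[0]["rect"], shift([.5567,.0643,.158]))
```

```text
[0.55844172 0.06247518 0.23758028] [3.12024381e+00 3.62947855e-01 2.97966860e-03] [ 0.246  0.31  -0.577  1.757  0.186  1.128 -1.729]
0 [286.  146.9]
-0.01 [286.3 142.5]
-0.02 [286.5 138.1]
-0.03 [286.8 133.7]
-0.04 [287.  129.2]
-0.06 [287.6 120. ]
100 .............########################.............
102 ..............######################..............
104 ..............#######################.............
106 ..............#####################...............
108 ...............###############....................
110 ...............###########........................
112 ................######............................
114 ..................................................
116 ..................................................
118 ............................###...................
120 ............................###...................
122 ...................#........###...................
124 ............................###...................
126 ...................#.......###....................
128 ...................#.......###....................
130 ...................##.
[... 1284 characters left out ...]
.........
178 ..................................................
180 ..................................................
182 ..................................................
184 ..................................................
186 ..................................................
188 ..................................................
190 ..................................................
192 ..................................................
194 ..................................................
196 ..................................................
198 ..................................................
[array([0.5561, 0.0678, 0.158 ])] [115.8, 166.5, 267.7, 200.7] [ 0.    -0.011  0.389]
```

>>> {"method": "play_rows", "body": {"commands": [[[1,0,0,0.15,0],[1,0,0,0.32,0],[1,0,0,0.46,0],[1,0,0,0.52,0],[1,0,0,0.55,0],[1,0,0,0.57,0],[1,0,0,0.59,0],[1,0,0,0.59,0]]]}}

```text
clock: 6.9
tcp_pos: [0.5587, 0.0625, 0.1194]
orientation: [3.12, 0.363, 0.002]
contact_force: [0.1, -0.6, 1.0]
grip_width: -0.0005
gripper_force: 0.0
```

>>> {"method": "play_rows", "body": {"commands": [[[1,0,0,0.01,0],[1,0,0,0.02,0],[1,0,0,0.025,0],[1,0,0,0.025,0]]]}}

```text
clock: 7.23
tcp_pos: [0.559, 0.0623, 0.1143]
orientation: [3.12, 0.363, 0.003]
contact_force: [1.5, -0.9, 1.5]
grip_width: 0.0
gripper_force: 1.1
```

Run:
```python
from h import *
o=get_obs(); f=wristframe(o,viewer.grab_frame("wrist"))
print(o["contact_force"],o["moment"],o["tcp_pos"])
sy=np.array([np.cos(1.82),np.sin(1.82),0]);sx=np.array([sy[1],-sy[0],0])
for th in(0,.15,.34):
  print(th,[proj(f,np.array([.556,.067,0])+sy*(.055-(a*np.cos(th)+.015*np.sin(th)))+sx*x+[0,0,.143+.015*np.cos(th)-a*np.sin(th)]).round(1) for a in(.042,.068) for x in(.015,)])
for d in viewer.trace(f,"pawl_tab")[:1]: print(d["score"],d["rect"])
save(f,"pics/p5.png")
```

```text
[ 1.53034906 -0.93233663  1.52207442] [-0.30111082 -0.32898219 -0.0035454 ] [0.55896282 0.06234834 0.11434433]
0 [array([219. , 231.1]), array([276.8, 230.1])]
0.15 [array([224.4, 225.3]), array([278.6, 221.1])]
0.34 [array([227.8, 218.5]), array([276.3, 211.4])]
0.59 [1.9, 212.8, 272.8, 295.1]
```

>>> {"method": "play_rows", "body": {"commands": [[[1,0,0,0.01,0],[1,0,0,0.02,0],[1,0,0,0.02,0]]]}}

```text
clock: 7.58
tcp_pos: [0.558, 0.0624, 0.1095]
orientation: [-3.12, -0.363, 0.0]
contact_force: [1.6, -1.7, 1.8]
grip_width: -0.0002
gripper_force: 1.1
```

>>> {"method": "play_rows", "body": {"commands": [[[1,0,0,0.01,0],[1,0,0,0.02,0],[1,0,0,0.02,0]]]}}

```text
clock: 7.83
tcp_pos: [0.5584, 0.0627, 0.1068]
orientation: [3.12, 0.363, 0.001]
contact_force: [-2.1, -2.5, 13.0]
grip_width: -0.0
gripper_force: 6.4
```

>>> {"method": "play_rows", "body": {"commands": [[[1,0,0,-0.1,0],[1,0,0,-0.25,0],[1,0,0,-0.42,0],[1,0,0,-0.6,0],[1,0,0,-0.78,0],[1,0,0,-0.88,0],[1,0,0,-0.88,0],[1,0,0,-0.88,0]]]}}

```text
clock: 8.5
tcp_pos: [0.5578, 0.063, 0.2822]
orientation: [-3.12, -0.364, -0.001]
contact_force: [-0.4, 0.5, -0.8]
grip_width: -0.0002
gripper_force: 0.0
```

Run:
```python
from h import *
o=get_obs(); f=wristframe(o,viewer.grab_frame("wrist"))
print(o["clock"],o["tcp_pos"],o["contact_force"])
sy=np.array([np.cos(1.82),np.sin(1.82),0]);sx=np.array([sy[1],-sy[0],0])
for th in(0,.15,.34):
  print(th,[proj(f,np.array([.556,.067,0])+sy*(.055-(a*np.cos(th)+.015*np.sin(th)))+sx*x+[0,0,.143+.015*np.cos(th)-a*np.sin(th)]).round(1) for a in(.042,.068) for x in(-.015,.015)])
for d in viewer.trace(f,"pawl_tab")[:1]: print(d["score"],d["rect"])
a=cv2.resize(f["pixels"][110:230,140:300],(400,300),interpolation=cv2.INTER_CUBIC)
b=cv2.resize(np.clip(f["pixels"][110:230,0:160].astype(int)*2,0,255).astype(np.uint8),(400,300),interpolation=cv2.INTER_CUBIC)
s=viewer.grab_frame("scene")["pixels"][160:250,230:350]; s=cv2.resize(s,(400,300),interpolation=cv2.INTER_CUBIC)
w=cv2.resize(f["pixels"],(400,300))
save({"pixels":np.vstack([np.hstack([b,a]),np.hstack([s,w])])},"pics/p6.png")
```

```text
8.5 [0.55782303 0.06301064 0.282221  ] [-0.41781067  0.48398558 -0.77990233]
0 [array([241.7, 187.2]), array([240.7, 157.2]), array([268.1, 186.7]), array([267.8, 156.7])]
0.15 [array([243.8, 185.3]), array([242.9, 155.9]), array([269.2, 183.8]), array([269. , 154.7])]
0.34 [array([245., 183.]), array([244.1, 154.3]), array([268.4, 180.4]), array([268.2, 152.3])]
0.59 [138.6, 153.0, 267.3, 184.0]
```

View pics/p6.png

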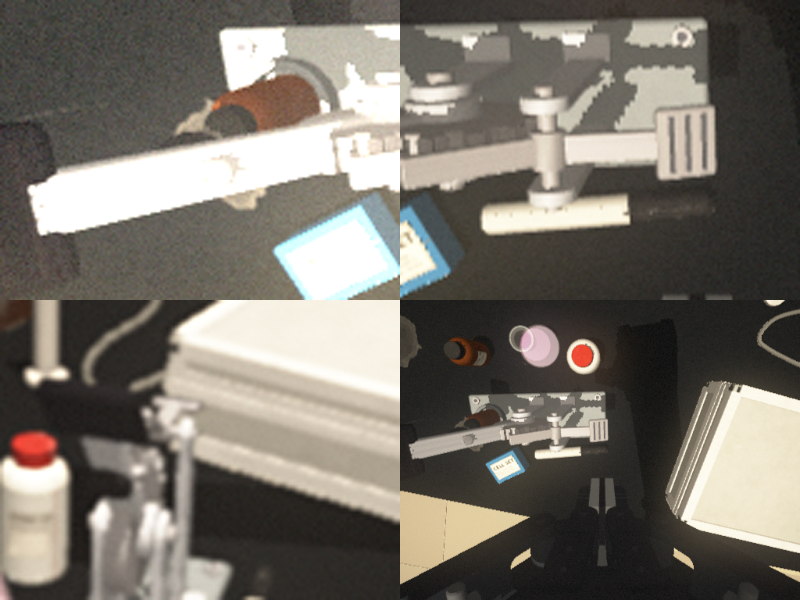

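```bash
cat >> h.py <<'E'
t=np.radians(104.3); SY=np.array([np.cos(t),np.sin(t),0]); AX=np.array([.556,.066,0])+.11*SY
def tip(y,z,off=.032): return AX+SY*y+[0,0,z-off]
E
python3 - <<'E'
from h import *
s0=shift(tip(.045,.314)); print(s0)
s1=shift(tip(.045,.222))-s0; print(s1)
M=R.from_rotvec(get_obs()["orientation"]).as_matrix()
p0=tip(.045,.222)
for a in np.arange(.9,-.01,-.1):
    p=tip(.157*np.cos(a)-.006*np.sin(a)-.009,.1+.157*np.sin(a)+.006*np.cos(a)); print(round(a,2),p.round(4),(M.T@(p-p0)/.2).round(3))
E
```

```text
[-0.013 -0.794 -0.01 ]
[0.002 0.    0.46 ]
0.9 [0.5081 0.2539 0.1947] [-0.003 -0.194 -0.023]
0.8 [0.5051 0.2657 0.1848] [-0.004 -0.255  0.026]
0.7 [0.5023 0.2765 0.1737] [-0.005 -0.311  0.082]
0.6 [0.4999 0.2862 0.1616] [-0.006 -0.361  0.142]
0.5 [0.4977 0.2946 0.1485] [-0.006 -0.404  0.208]
0.4 [0.4959 0.3017 0.1347] [-0.007 -0.441  0.277]
0.3 [0.4944 0.3075 0.1201] [-0.007 -0.471  0.35 ]
0.2 [0.4933 0.3118 0.1051] [-0.007 -0.493  0.425]
0.1 [0.4926 0.3147 0.0896] [-0.007 -0.508  0.502]
0.0 [0.4923 0.316  0.074 ] [-0.007 -0.515  0.58 ]
```

>>> {"method": "play_rows", "body": {"commands": [[[1,0,-0.18,0,0],[1,0,-0.36,0,0],[1,-0.01,-0.54,0,0],[1,-0.01,-0.7,0,0],[1,-0.013,-0.794,0,0],[1,-0.013,-0.794,0,0],[1,-0.013,-0.794,0.1,0],[1,-0.013,-0.794,0.2,0],[1,-0.013,-0.794,0.32,0],[1,-0.013,-0.794,0.4,0],[1,-0.013,-0.794,0.45,0],[1,-0.013,-0.794,0.45,0]]]}}

```text
clock: 9.65
tcp_pos: [0.5174, 0.2146, 0.1886]
orientation: [3.119, 0.362, -0.009]
contact_force: [-0.1, -1.2, -0.1]
grip_width: 0.0001
gripper_force: 0.0
```

Run:
```python
from h import *
o=get_obs(); print(o["clock"],o["tcp_pos"],o["contact_force"],o["moment"],o["joints"].round(2))
print(shift(tip(.045,.222)))
```

```text
9.65 [0.51736344 0.21459267 0.18857884] [-0.05719478 -1.17426321 -0.07781612] [ 0.0094808   0.02651242 -0.00746476] [ 0.01  0.37 -0.64  1.81  0.25  1.05 -2.07]
[ 0.004 -0.007 -0.007]
```

>>> {"method": "play_rows", "body": {"commands": [[[1,0,-0.1,-0.03,0],[1,0,-0.16,-0.03,0],[1,0,-0.2,-0.03,0],[1,0,-0.225,-0.005,0],[1,0,-0.255,0.02,0],[1,0,-0.285,0.045,0],[1,0,-0.311,0.075,0],[1,0,-0.311,0.075,0]]]}}

```text
clock: 10.32
tcp_pos: [0.5038, 0.2776, 0.1754]
orientation: [3.12, 0.365, -0.002]
contact_force: [0.1, -1.0, -0.3]
grip_width: 0.0
gripper_force: 0.0
```

Run:
```python
from h import *
o=get_obs(); print(o["clock"],o["tcp_pos"],o["contact_force"],o["moment"])
f=wristframe(o,viewer.grab_frame("wrist"));save(f,"pics/q.png")
s=viewer.grab_frame("scene"); save(s,"pics/s2.png")
for d in viewer.trace(s,"paddle_top")[:1]: print(d["score"],d["rect"])
for a in(1,.9,.8,.7,.6): print(a,proj(s,AX+SY*(.157*np.cos(a)-.006*np.sin(a))+[0,0,.1+.157*np.sin(a)+.006*np.cos(a)]).round(1))
```

```text
10.3167 [0.50383513 0.27759262 0.17536645] [ 0.07149761 -1.00938504 -0.29242937] [-0.02018987  0.04663789  0.04975199]
0.94 [234.6, 199.0, 278.1, 248.5]
1 [260.5 182.8]
0.9 [258.3 190.1]
0.8 [256.1 198. ]
0.7 [254.  206.4]
0.6 [252.1 215. ]
```

>>> {"method": "play_rows", "body": {"commands": [[[1,0,-0.025,0.03,0],[1,0,-0.05,0.06,0],[1,0,-0.072,0.093,0],[1,0,-0.093,0.126,0],[1,0,-0.112,0.16,0],[1,0,-0.13,0.195,0],[1,0,-0.146,0.232,0],[1,0,-0.16,0.268,0],[1,0,-0.172,0.305,0],[1,0,-0.182,0.343,0],[1,0,-0.182,0.343,0]]]}}

```text
clock: 11.38
tcp_pos: [0.4955, 0.3123, 0.1064]
orientation: [3.12, 0.364, -0.003]
contact_force: [0.1, -0.4, -0.4]
grip_width: 0.0003
gripper_force: 0.0
```

Run:
```python
from h import *
o=get_obs(); print(o["clock"],o["tcp_pos"],o["contact_force"],o["moment"],shift(tip(.147,.106)))
s=viewer.grab_frame("scene"); save(s,"pics/s3.png")
for t_ in("paddle_top","bottle"):
  for d in viewer.trace(s,t_)[:1]: print(t_,d["score"],d["rect"])
for a in(.3,.2,.1,0): print(a,[proj(s,AX+SY*(r_*np.cos(a)-.006*np.sin(a))+[0,0,.1+r_*np.sin(a)+.006*np.cos(a)]).round(1) for r_ in(.131,.183)])
```

```text
11.3833 [0.49551692 0.31229711 0.1064025 ] [ 0.11173562 -0.37002101 -0.42692477] [-0.01019964 -0.01300072  0.02027169] [-0.011 -0.017  0.162]
paddle_top 0.94 [227.2, 204.3, 277.3, 265.1]
bottle 0.57 [227.4, 200.2, 278.9, 268.8]
0.3 [array([252.1, 238.4]), array([243.1, 245.3])]
0.2 [array([251.3, 245.5]), array([242. , 255.7])]
0.1 [array([250.7, 252.3]), array([241.3, 265.7])]
0 [array([250.4, 258.7]), array([240.9, 275. ])]
```

>>> {"method": "play_rows", "body": {"commands": [[[1,-0.01,-0.006,0.035,0],[1,-0.01,-0.012,0.07,0],[1,-0.01,-0.016,0.1,0],[1,-0.01,-0.018,0.125,0],[1,-0.01,-0.02,0.14,0],[1,-0.01,-0.02,0.145,0],[1,-0.01,-0.02,0.145,0]]]}}

```text
clock: 12.12
tcp_pos: [0.4929, 0.3155, 0.0786]
orientation: [3.12, 0.363, -0.002]
contact_force: [-0.4, -0.9, -0.4]
grip_width: 0.0
gripper_force: 0.0
```

>>> {"method": "play_rows", "body": {"commands": [[[1,0,0,0.008,0],[1,0,0,0.015,0],[1,0,0,0.015,0]]]}}

```text
clock: 12.37
tcp_pos: [0.4929, 0.3156, 0.0759]
orientation: [3.12, 0.364, -0.001]
contact_force: [0.6, 0.9, 0.8]
grip_width: -0.0
gripper_force: 0.0
```

>>> {"method": "play_rows", "body": {"commands": [[[1,0,0,0.007,0],[1,0,0,0.012,0],[1,0,0,0.012,0]]]}}

```text
clock: 12.62
tcp_pos: [0.4931, 0.3157, 0.0742]
orientation: [3.12, 0.363, -0.001]
contact_force: [-2.0, -1.2, 6.5]
grip_width: -0.0001
gripper_force: 3.5
```

>>> {"method": "play_rows", "body": {"commands": [[[1,0,0,0.006,0],[1,0,0,0.01,0],[1,0,0,0.01,0]]]}}

```text
clock: 12.87
tcp_pos: [0.4932, 0.3158, 0.0739]
orientation: [3.119, 0.363, 0.001]
contact_force: [-6.8, -5.9, 22.0]
grip_width: 0.0001
gripper_force: 10.7
```

>>> {"method": "play_rows", "body": {"commands": [[[1,0,0,-0.02,0],[1,0,0,-0.1,0],[1,0,0,-0.25,0],[1,0,0,-0.42,0],[1,0,0,-0.6,0],[1,0,0,-0.8,0],[1,0,0,-0.8,0],[1,0,0,-0.8,0]]]}}

```text
clock: 13.53
tcp_pos: [0.4947, 0.3168, 0.2343]
orientation: [-3.119, -0.363, -0.008]
contact_force: [0.4, -0.4, -0.8]
grip_width: -0.0
gripper_force: 0.0
```

Run:
```python
from h import *
o=get_obs(); print(o["clock"],o["tcp_pos"],o["contact_force"])
s=viewer.grab_frame("scene"); save(s,"pics/s4.png"); w=wristframe(o,viewer.grab_frame("wrist")); save(w,"pics/w4.png")
for n,f in(("s",s),("w",w)):
  for t_ in("paddle_top","bottle","pawl_tab"):
    for d in viewer.trace(f,t_)[:1]: print(n,t_,d["score"],d["rect"])
  sx=np.array([SY[1],-SY[0],0])
  for a in(.2,.1,.05,0):
    q=np.array([proj(f,AX+sx*x+SY*(r_*np.cos(a)-h*np.sin(a))+[0,0,.1+r_*np.sin(a)+h*np.cos(a)]) for r_ in(.131,.183) for x in(-.028,.028) for h in(.006,-.006)]); print(n,a,q.min(0).round(1),q.max(0).round(1))
b=cv2.imread("pics/scene.png"); c=cv2.imread("pics/s4.png"); d=np.abs(b.astype(int)-c).max(2)>50
for nm,(l,tp,r_,bt) in dict(flask=(208,209,230,264),amber=(193,249,214,288),white=(230,203,251,245),carton=(286,277,322,306),marker=(296,240,312,271),bottle=(249,255,265,290)).items(): print(nm,d[tp:bt,l:r_].mean().round(3))
```

```text
13.5333 [0.49472281 0.3167742  0.23426047] [ 0.41124284 -0.35707481 -0.82415004]
s paddle_top 0.91 [227.5, 203.0, 279.8, 284.2]
s bottle 0.64 [248.4, 261.2, 263.8, 286.8]
s pawl_tab 0.38 [228.1, 203.2, 277.5, 287.4]
s 0.2 [226.  242.7] [266.2 265.5]
s 0.1 [225.7 249.4] [265.6 275.1]
s 0.05 [225.6 252.6] [265.4 279.7]
s 0 [225.6 255.8] [265.2 284.1]
w paddle_top 0.77 [219.8, 144.3, 465.9, 201.1]
w bottle 0.6 [292.6, 140.5, 325.4, 160.9]
w pawl_tab 0.76 [440.1, 167.9, 512.0, 200.3]
w 0.2 [222.2 147.1] [282.4 213.7]
w 0.1 [221.9 145. ] [278.7 207. ]
w 0.05 [222.  143.9] [277.5 203.9]
w 0 [222.5 143. ] [276.6 200.9]
flask 0.015
amber 0.088
white 0.0
carton 0.0
marker 0.282
bottle 0.468
```

Run:
```python
from h import *
s=viewer.grab_frame("scene")
for t_ in("marker","amber_bottle","carton"): print(t_,[(round(d["score"],2),d["rect"]) for d in viewer.trace(s,t_)[:2]])
o=get_obs(); print(o["tcp_pos"],o["qvel"].round(3))
```

```text
marker [(0.83, [299.1, 238.3, 313.3, 271.6])]
amber_bottle [(0.69, [192.0, 246.9, 213.5, 289.2])]
carton [(0.66, [286.6, 275.6, 319.9, 305.4]), (0.41, [224.3, 202.6, 277.7, 285.1])]
[0.49338664 0.31577495 0.23154972] [-0.    -0.004  0.001 -0.002  0.001  0.001 -0.   ]
```

Nothing else has moved (the marker's bounding box is unchanged; only its shading differs), and the arm is level, so I'm handing in.

```bash
python3 -c "
from bench import r
print(r.hand_in())"
```

```text
the job is handed in; nothing more can be done
None
```

I pressed the pawl to its stop, pushed the hold-down arm level until its pad met the cap (22 N at the fingertips), backed the robot clear, and handed the job in at about 14 s; the last pictures show the arm level and no bystander moved, but the hand-in gave no verdict.

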